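# Refit the lever of the citrus press

## Task

The lever of the citrus press has been washed and stands on the wooden board. Hang it back on the press: push its hook straight down onto the cross pin until the small red sprung latch has snapped shut underneath and the hook bears firmly on the pin, but never force it. Then press the black handle firmly down, so that the dome bears in the strainer cup and the latch is seen to hold the hook on its pin, and leave the lever resting in the cup; disturb nothing else.

Things in the scene. Friction and masses are not known exactly. Their poses are not given: they have to be found in the camera images.
- lever: loose press lever, 0.36 kg (+40/-30 %), aluminium, black handle. Origin: on the pin's axis when the hook is home. x along the lever away from the handle, y across (along the pin), z up. Hook plate: 16 mm thick in y, x -22 to 22, z -34 to 28 mm. Bar from it: x -16 to -124, z 8 to 28 mm. At the start it stands upright on the board on its hook and its dome's foot
- lug (a point): where to grip the lever: middle of the lug on top of the hook, 50 mm over the hook's axis. The lug is a plate 16 mm thick in the lever's y, 30 mm long in x, reaching 22 mm below and 14 mm above this point, free on all sides
- mouth (a point): middle of the hook's mouth, at its underside, 34 mm under the hook's axis; the mouth opens downward, 24 mm wide in the lever's x at this point, narrowing within 11 mm to a slot 13 mm wide, whose closed end is 39 mm above this point
- latch (a joint): red sprung latch in the hook: a pawl on a rivet at lever (12, 0, -25) mm. 0 = shut, its tip at lever (1, 0, -9.5) mm blocking the slot 2.5 mm under a pin that is home; grows (rad, to about 0.4) as a pin pushes it aside on entering. 3 to 6 N of push drive the hook past it; it snaps back to 0 when the pin is within about 3 mm of the slot's closed end
- press: fixed citrus press, base 200 x 130 mm. Origin under the base's centre; x towards the column at its back, y along the pin. On the column a clevis: two cheeks, 24 mm clear between, 20 mm long in x, 5 mm thick, reaching 10 mm over the pin's axis, carry the cross pin, 10 mm diameter, greased; the clevis floor is 44 mm under its axis
- pivot (a point): point on the press's column axis 180 mm over the worktop: the pin's middle setting; axes as the press's. The clevis is clamped anywhere from 7 mm below to 7 mm above this for larger or smaller fruit, so the pin's real height is not measured and must be found by touch. Home, push with 10 to 18 N; over 25 N harms the press
- cup: fixed steel strainer cup in the press's ring, 82 mm over its rim, 32 mm high, 85 mm from the column axis; origin under its centre, inner floor 4 mm higher, inside 56 mm wide at the floor, 68 at the top. With the hook home and the lever level the dome's foot is 4 to 18 mm over the floor; let go, the lever sinks until the dome rests in the cup
- handle (a point): top of the smooth black handle (25 mm thick, 93 mm long), 180 mm from the hook's axis: where to press, with some 10 to 18 N; x axis as the lever's
- dome_foot (a point): centre of the flat foot (32 mm wide) of the dome (47 mm wide) under the lever's bar, 85 mm from the hook's axis
- board: fixed dark wooden board, 409 x 262 mm, 19 mm thick, origin under its centre, long side along its y; the lever and two lemons are on it
- mug: blue mug, 94 mm high, standing on the press's base under the cup; leave alone
- lemon_a: lemon, 78 mm long, on the far end of the board; leave alone
- lemon_b: lemon, 67 mm long, on the far end of the board; leave alone
- pear: green pear lying on the worktop at the left; leave alone
- salt: grey salt shaker, 90 mm high, behind the press at the left; leave alone
- timer: white and grey kitchen timer, 66 mm, at the right; leave alone

How it is judged:
On the way, in this order (a step that is already met when the one before it is completed fails the run):
1. the hook is home on the pin: within 5 mm of the pivot point along the lever, 6 mm across and 9 mm in height, the latch shut (under 0.06 rad), and the hook bearing on the pin with over 8 N (value of joint latch below 0.06 rad and x of lever in the frame of pivot between -0.005 and 0.005 m and y of lever in the frame of pivot between -0.006 and 0.006 m and z of lever in the frame of pivot between -0.009 and 0.009 m and contact force between lever and press above 8 N), for 0.1 s.
2. the handle is pressed down: the dome bears on the cup with over 6 N while the shut latch pulls on the pin with over 2 N (contact force between lever and cup above 6 N and contact force between latch and press above 2 N and value of joint latch below 0.06 rad), for 0.2 s.
At the end, for the whole second after the job is handed in: the hook is home on the pin (within 6 mm sideways and 9 mm in height of the pivot's middle setting) with the latch shut under it (under 0.06 rad), the dome's foot lies in the cup (centre within 8 mm of its floor and 15 mm of its axis), the lever is at rest and nobody holds it (value of joint latch below 0.06 rad and x of lever in the frame of pivot between -0.006 and 0.006 m and y of lever in the frame of pivot between -0.006 and 0.006 m and z of lever in the frame of pivot between -0.009 and 0.009 m and z of dome_foot in the frame of cup below 0.012 m and horizontal distance between dome_foot and cup below 0.015 m and linear speed of lever below 0.02 m/s); the robot touches nothing.
It fails at once if the lever is forced against the press with more than 25 N (contact force between lever and press above 25 N).
It fails at once if the dome is rammed into the cup with more than 80 N (contact force between lever and cup above 80 N).
It fails at once if the mug, a lemon, the pear, the salt shaker or the timer is moved by more than 25 mm (distance of any of mug, lemon_a, lemon_b, pear, salt, timer from where it was at the start of the episode above 0.025 m).
It also fails if it takes over 72 s, if anything falls off the work surface, if the arm or the gripper's body presses on something with over 40 N, if the wrist force passes 120 N, or if a joint passes its speed limit or range.

## Robot

A 6-joint arm with a two-finger parallel gripper is mounted at the origin on a cart in front of the work surface, level with it; the furniture and walls round the work are solid. World frame = base frame: x ahead of the robot, y to its left, z up, the work surface at z = 0. Lengths are in m, angles in rad, forces in N, time in s.
With the tool pointing down it reaches from about 0.425 to 0.95 m from the base axis. Payload 3.5 kg.
Tool frame: the origin (TCP) lies on the centre line of the jaws, within the pads' length; the fingertips stand 19 mm ahead of it and the grasp point (between the pads) is the TCP; z points along the fingers, y is the line along which they close (so a half turn about z gives the same grasp; the last joint's range is limited). The gripper opens to 85 mm and grips with 20 to 120 N. Pads are 22 mm wide; open, the fingers measure 114 mm over their backs; the gripper's body (76 mm by 85 mm) begins 54 mm behind the grasp point. The pads swing forward as they close: fully open they stand 13 mm farther back than shut.
Start: joints at [1.116, 0.286, 1.577, -0, 1.279, -0.15], TCP at [0.203, 0.644, 0.25] pointing down, gripper open.
Joint ranges: [-2.77, 2.77], [-0.9, 2.22], [0.21, 2.48], [-1.53, 4.67], [0.24, 2.81], [-2.84, 2.84]. Speed limits (rad/s): [2.79, 2.79, 3.14, 3.14, 3.14, 3.14].

## Interface

Orientations are given as a rotation vector (axis times angle).
In Python, from cell import ctrl gives the robot as it stands. The module is installed in compiled form; this text tells all that it offers.
- The arm moves only by the tool move_arm, never from a script. Its argument "moves" is a list of rows, each a list of 5 numbers: the shift along the tool's x, y, z in mm, then the turn about the tool's z in rad, then the finger opening in mm, from 0 to 85.4. In form: [[x, y, z, roll, fingers], ...]. A call has 1 to 12 rows; each row is the pose to reach, as a shift and turn from the pose commanded when the call began, along the tool's axes at that moment; what a row does not reach only later rows make up. A row lasts 1/12 s, in which the tool goes at most 41.7 mm and 7.16 degrees, less where a joint would pass 70% of its speed; a pose out of reach is approached as far as the arm can. A call with a gripper value outside its range is refused whole. The fingers move at their own pace and stop on an object; "squeeze" is the grip in N (left out, the last holds). Time passes only in rows, so rows that repeat a pose let the fingers close. It gives the time, the measured TCP pose, the force, the opening and the grip force at its end, in the units of the state.
- ctrl.observe(): the state, without advancing time (a new reading comes with each control period).
- ctrl.read_camera(name): name is "scene" or "top" or "wrist"; returns a dict with "color" (400x640x3 uint8, red, green, blue), "range_z" (400x640 float32, m along the optical axis (not along the pixel's ray), 0 where there is no reading), "mtx" (3x3 intrinsics, pixels), "extrinsics" (4x4, takes a point from camera to world coordinates). Camera axes: x right, y up, looking along -z (the intrinsics and any distortion apply to the point x, -y, -z); pixel columns grow to the right and rows downward; lengths in m; the calibration is good to about 2 mm. The wrist camera is an equidistant fisheye: a pixel r from the principal point sees the ray r / f radians off the axis. A picture is of the moment at which its call begins.
- ctrl.finish_job(): hands the job in; it is judged then, once.
The state is a dict: "time": time; "joint_pos": joint angles; "joint_vel": joint speeds; "joint_torque": joint torques, N m; "position": TCP position; "tcp_rot": TCP orientation; "ft_force": force on the tool from outside, world axes, zero at the start; "torque": the same for the moment, N m; "gripper_width": opening from 0.0 (shut) to 1.0 (fully open); "gripper_force": force on a finger pad.
Only numpy, scipy, OpenCV 4.12 (cv2) and the standard library are available. Lean on these libraries where they do the work, as an engineer would, in place of code of your own. Each camera call takes 0.05 s, during which the arm holds its last target. There are 200 camera calls.

## Working session

There is one attempt and no reset: what is moved stays moved. The work goes in short steps, Python scripts to look and compute and a tool call to move; the robot and the scene stay as the last step left them, time stands still between calls to the robot, and variables do not carry over. Pictures are saved under pics/ and viewed, at most 12 in all, crops included, and the job is handed in when it is done.

Besides the shell and the picture viewer there is one more tool, called after "Request:" as name(argument=value, ...), one argument or row to a line, values as JSON. move_arm: Moves the arm, as the interface text tells. Its arguments: {"type":"object","properties":{"moves":{"type":"array","items":{"type":"array","items":{"type":"number"}}},"squeeze":{"type":"number"}},"required":["moves"]}

```bash
mkdir -p pics
cat > h.py <<'E'
import numpy as np, cv2
from cell import ctrl
def cam(n):
    c=ctrl.read_camera(n); return c
def save(c,f,crop=None):
    im=c['color'][:,:,::-1]
    if crop: x0,y0,x1,y1,s=crop; im=cv2.resize(im[y0:y1,x0:x1],None,fx=s,fy=s,interpolation=cv2.INTER_CUBIC)
    cv2.imwrite('pics/'+f,im)
def cloud(c):
    K=c['mtx'];d=c['range_z'];v,u=np.mgrid[:d.shape[0],:d.shape[1]]
    P=np.stack([(u-K[0,2])/K[0,0]*d,-(v-K[1,2])/K[1,1]*d,-d],-1)
    E=c['extrinsics'];return P@E[:3,:3].T+E[:3,3]
E
python3 - <<'E'
from h import *
s=ctrl.observe();print(s)
for n in('scene','top'):
    c=cam(n);save(c,n+'0.png');np.savez(n+'0.npz',**c);print(n,c['mtx'],c['extrinsics'].round(3))
E
```

```text
{'time': 0.0, 'joint_pos': array([ 1.11603231e+00,  2.87172467e-01,  1.57817996e+00, -3.73147701e-05,
        1.27858569e+00, -1.50010960e-01]), 'joint_vel': array([-0.00030074, -0.00223872, -0.00250149, -0.00075915, -0.00133945,
       -0.00034923]), 'joint_torque': array([-1.72023840e-03, -4.05992210e+01, -2.92616701e+01, -1.97307586e-04,
        5.87362825e-03,  1.48912153e-05]), 'position': array([0.20225383, 0.64334494, 0.24894098]), 'tcp_rot': array([-0.47673675, -3.10453539,  0.00353304]), 'ft_force': array([0.28797314, 0.28053964, 0.08306747]), 'torque': array([-0.07727403,  0.05869143,  0.01783895]), 'gripper_force': 0.0, 'gripper_width': 1.000809899056141}
scene [[470.09900352   0.         316.0697114 ]
 [  0.         470.09900352 207.4100849 ]
 [  0.           0.           1.        ]] [[ 0.606  0.507 -0.614 -0.497]
 [-0.796  0.403 -0.453 -0.87 ]
 [ 0.018  0.762  0.647  1.29 ]
 [ 0.     0.     0.     1.   ]]
top [[395.59018598   0.         314.90027767]
 [  0.         395.59018598 191.91220733]
 [  0.           0.           1.        ]] [[-0.002  0.996 -0.091  0.495]
 [-1.    -0.003 -0.008 -0.04 ]
 [-0.008  0.091  0.996  1.272]
 [ 0.     0.     0.     1.   ]]
```

View pics/scene0.png

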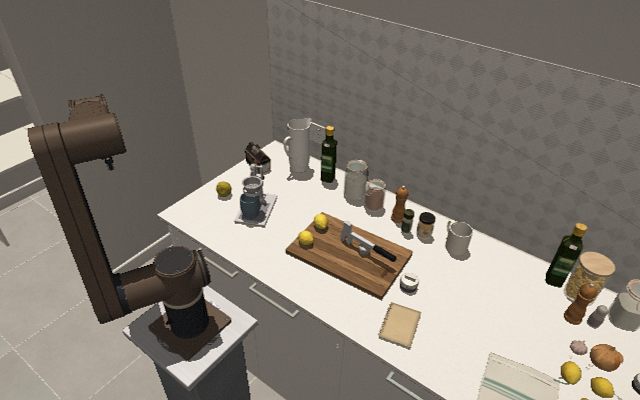

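View pics/top0.png

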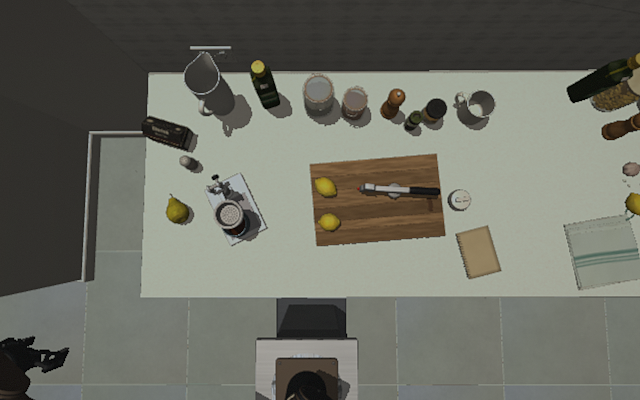

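The scene view shows the press at about (255,195), the board with the lever at about (365,240) and the lemons at (306,240) and (320,221). In the top view the lever runs from (362,188) to (440,190), the cup is at (231,214), the clevis is near (220,185), and the base is the tilted white plate. Next I'll measure these.

Run:
```python
from h import *
c=dict(np.load('top0.npz'));P=cloud(c)
im=c['color'][:,:,::-1]
a=cv2.resize(im[165:255,190:290],None,fx=4,fy=4,interpolation=cv2.INTER_CUBIC)
b=cv2.resize(im[165:215,350:450],None,fx=4,fy=4,interpolation=cv2.INTER_CUBIC)
cv2.imwrite('pics/topc.png',np.vstack([a,b]))
# lever: on board, height>0.04
x,y,z=P[...,0],P[...,1],P[...,2]
def reg(n,u0,u1,v0,v1,z0,z1):
    m=np.zeros(z.shape,bool);m[v0:v1,u0:u1]=1;m&=(z>z0)&(z<z1);p=P[m]
    r=cv2.minAreaRect(p[:,:2].astype(np.float32)*1000);print(n,len(p),np.round(r[0],1),np.round(r[1],1),round(r[2],1),'z',p[:,2].min().round(3),np.median(p[:,2]).round(3),p[:,2].max().round(3))
reg('lever',345,450,175,210,.05,.3)
reg('leverhi',345,450,175,210,.09,.3)
reg('base',195,275,165,250,.01,.05)
reg('top>.1',195,275,165,250,.09,.3)
reg('clev>.15',195,275,165,250,.15,.3)
reg('cup .1',210,260,195,245,.1,.15)
reg('board',305,450,150,250,.01,.03)
for u in range(354,446,5): print(u,[tuple(P[v,u].round(3)) for v in (187,190,193)])
```

```text
lever 596 [ 614.2 -286.1] [ 40.2 237.8] 1.0 z 0.05 0.081 0.122
leverhi 71 [ 619.2 -188.4] [30.1 16. ] 88.5 z 0.091 0.116 0.122
base 1326 [594.5 243.6] [276.1 130.5] 25.8 z 0.01 0.014 0.05
top>.1 1045 [568.  223.2] [194.1  80.2] 12.0 z 0.09 0.136 0.188
clev>.15 336 [562.  226.1] [132.8  79.3] 20.8 z 0.15 0.163 0.188
cup .1 530 [535.1 210.8] [118.9  74.6] 0.6 z 0.1 0.135 0.15
board 9345 [ 591.2 -236.4] [265.7 434.5] 4.6 z 0.01 0.019 0.029
354 [(np.float64(0.625), np.float64(-0.154), np.float64(0.021)), (np.float64(0.615), np.float64(-0.153), np.float64(0.023)), (np.float64(0.606), np.float64(-0.153), np.float64(0.02))]
359 [(np.float64(0.623), np.float64(-0.167), np.float64(0.043)), (np.float64(0.614), np.float64(-0.167), np.float64(0.041)), (np.float64(0.606), np.float64(-0.17), np.float64(0.017))]
364 [(np.float64(0.616), np.float64(-0.175), np.float64(0.113)), (np.float64(0.612), np.float64(-0.181), np.float64(0.056)), (np.float64(0.606), np.float64(-0.185), np.float64(0.019))]
369 [(np.float64(0.615), np.float64(-0.189), np.float64(0.117)), (np.float64(0.611), np.float64(-0.196), n
[... 2127 characters left out ...]
at64(-0.376), np.float64(0.077)), (np.float64(0.609), np.float64(-0.374), np.float64(0.081)), (np.float64(0.6), np.float64(-0.375), np.float64(0.078))]
434 [(np.float64(0.619), np.float64(-0.392), np.float64(0.073)), (np.float64(0.609), np.float64(-0.388), np.float64(0.085)), (np.float64(0.6), np.float64(-0.39), np.float64(0.078))]
439 [(np.float64(0.625), np.float64(-0.423), np.float64(0.019)), (np.float64(0.609), np.float64(-0.403), np.float64(0.085)), (np.float64(0.6), np.float64(-0.405), np.float64(0.077))]
444 [(np.float64(0.626), np.float64(-0.443), np.float64(0.006)), (np.float64(0.617), np.float64(-0.445), np.float64(0.0)), (np.float64(0.607), np.float64(-0.445), np.float64(-0.002))]
```

View pics/topc.png

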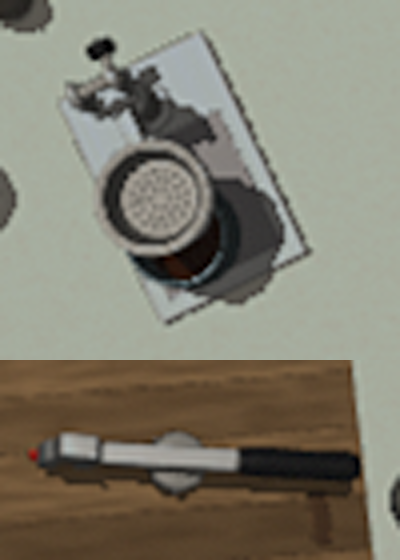

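The lug top measures z ≈ 0.117 m, as expected (19+34+64 mm), with the lug centre near (0.618,-0.188). The crop shows the cup rim centre at about (230,214) and the clevis near (219,187), with the base turned about 25°. First I'll look at the press from close by.

```bash
cat >> h.py <<'E'
from scipy.spatial.transform import Rotation as R
def goto(p,yawy=None):
    s=ctrl.observe();Rm=R.from_rotvec(s['tcp_rot']).as_matrix()
    d=Rm.T@(np.array(p)-s['position'])*1000
    cur=np.degrees(np.arctan2(Rm[1,1],Rm[0,1]))
    roll=0 if yawy is None else np.radians((cur-yawy+180)%360-180)
    print('from',s['position'].round(4),'yawy',cur.round(2),'tilt z',Rm[:,2].round(4),'shift',d.round(1),'roll',round(roll,3),'j',s['joint_pos'].round(2),'F',s['ft_force'].round(2),'T',s['torque'].round(2),'g',round(s['gripper_width'],3),round(s['gripper_force'],1),'t',round(s['time'],2))
def ray(c,uv,z,fish=False):
    K=c['mtx'];uv=np.atleast_2d(np.asarray(uv,float));a=(uv[:,0]-K[0,2])/K[0,0];b=(uv[:,1]-K[1,2])/K[1,1]
    if fish:
        th=np.hypot(a,b)+1e-12;k=np.sin(th)/th;d=np.stack([a*k,-b*k,-np.cos(th)],1)
    else: d=np.stack([a,-b,-np.ones_like(a)],1)
    E=c['extrinsics'];d=d@E[:3,:3].T;o=E[:3,3];return o+d*((z-o[2])/d[:,2])[:,None]
def pix(c,p,fish=True):
    E=c['extrinsics'];K=c['mtx'];q=(np.atleast_2d(p)-E[:3,3])@E[:3,:3];x,y,z=q[:,0],-q[:,1],-q[:,2]
    r=np.hypot(x,y)+1e-12
    k=np.arctan2(r,z)/r if fish else 1/z
    return np.stack([K[0,2]+K[0,0]*x*k,K[1,2]+K[1,1]*y*k],1)
E
python3 - <<'E'
from h import *
c=dict(np.load('top0.npz'))
print('cup',ray(c,(230.2,213.7),.112),'clev',ray(c,(219,187),.18))
P=cloud(c);z=P[...,2]
b=ray(c,[(190+165/4,165+322/4),(190+60/4,165+100/4),(190+205/4,165+32/4),(190+312/4,165+252/4)],.014);print(b.round(3),b.mean(0))
e=b[1]-b[0],b[2]-b[3],b[2]-b[1],b[3]-b[0]
print([(np.linalg.norm(q).round(3),np.degrees(np.arctan2(q[1],q[0])).round(1)) for q in e])
w=cam('wrist');print(w['mtx'],w['extrinsics'].round(3))
goto((.5,.24,.36),-64.5)
E
```

```text
cup [[0.53818435 0.21863711 0.112     ]] clev [[0.60992141 0.23596501 0.18      ]]
[[0.441 0.235 0.014]
 [0.618 0.323 0.014]
 [0.672 0.207 0.014]
 [0.496 0.12  0.014]] [0.55695896 0.22120835 0.014     ]
[(np.float64(0.197), np.float64(26.3)), (np.float64(0.197), np.float64(26.4)), (np.float64(0.128), np.float64(-64.7)), (np.float64(0.128), np.float64(-64.7))]
[[309.70691629   0.         317.53887491]
 [  0.         309.70691629 199.28785637]
 [  0.           0.           1.        ]] [[ 0.301 -0.905 -0.302  0.124]
 [ 0.954  0.284  0.098  0.667]
 [-0.003 -0.317  0.948  0.373]
 [ 0.     0.     0.     1.   ]]
from [0.2023 0.6435 0.2492] yawy 72.54 tilt z [-8.0e-04 -1.8e-03 -1.0e+00] shift [-405.  -295.7 -110.3] roll 2.392 j [ 1.12  0.29  1.58 -0.    1.28 -0.15] F [ 0.    0.36 -0.96] T [-0.04 -0.01  0.03] g 0.999 0.0 t 0.15
```

Run:
```python
from h import *
goto((.60,.25,.36))
```

```text
from [0.2023 0.6435 0.2492] yawy 72.54 tilt z [-8.0e-04 -1.8e-03 -1.0e+00] shift [-497.4 -256.2 -110.4] roll 0 j [ 1.12  0.29  1.58 -0.    1.28 -0.15] F [ 0.    0.36 -0.96] T [-0.04 -0.01  0.03] g 0.999 0.0 t 0.15
```

Request:
move_arm(
  moves=[
    [-50,-25,-110,0,85],
    [-497,-256,-110,0,85],
    [-497,-256,-110,0,85],
    [-497,-256,-110,0,85],
    [-497,-256,-110,0,85],
    [-497,-256,-110,0,85],
    [-497,-256,-110,0,85],
    [-497,-256,-110,0,85],
    [-497,-256,-110,0,85],
    [-497,-256,-110,0,85],
    [-497,-256,-110,0,85],
    [-497,-256,-110,0,85],
  ],
)

```text
time: 1.15
position: [0.5397, 0.3093, 0.3487]
tcp_rot: [-0.477, -3.105, 0.0]
ft_force: [0.2, 1.6, -0.5]
gripper_width: 0.996
gripper_force: 0.0
```

Request:
move_arm(
  moves=[
    [-146,-75,0,0,85],
    [-146,-75,0,0,85],
    [-146,-75,0,0,85],
    [-146,-75,0,0,85],
    [-146,-75,0,0,85],
    [-146,-75,0,0,85],
  ],
)

```text
time: 1.65
position: [0.6564, 0.1937, 0.3473]
tcp_rot: [-0.482, -3.102, 0.001]
ft_force: [0.9, -0.4, -0.5]
gripper_width: 0.995
gripper_force: 0.0
```

Run:
```python
from h import *
goto((.60,.25,.36))
w=cam('wrist');save(w,'w1.png');np.savez('w1.npz',**w);print(w['extrinsics'].round(3))
print(pix(w,[(.6146,.256,.18),(.538,.2186,.112)]))
```

```text
from [0.6564 0.1937 0.3473] yawy 72.33 tilt z [-0.0023 -0.     -1.    ] shift [ 70.9  36.5 -12.6] roll 0 j [ 0.14  0.26  1.44  0.    1.45 -1.12] F [ 0.86 -0.38 -0.48] T [ 0.02 -0.    0.07] g 0.995 0.0 t 1.65
[[ 0.304 -0.904 -0.3    0.579]
 [ 0.953  0.288  0.098  0.217]
 [-0.002 -0.316  0.949  0.471]
 [ 0.     0.     0.     1.   ]]
[[369.00395979 124.29857986]
 [308.43027523  66.2443355 ]]
```

View pics/w1.png

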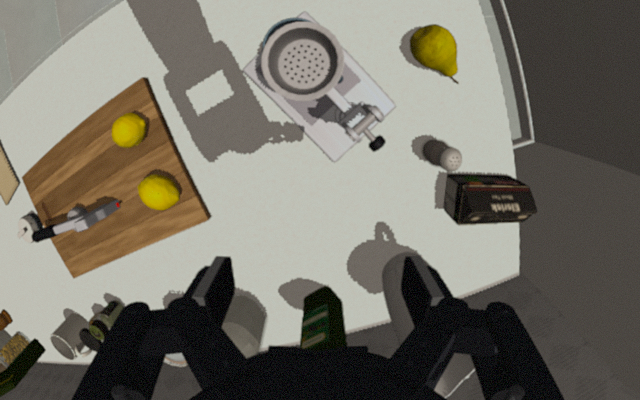

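The wrist view shows the cup rim centred at about (302,60) and the clevis with its pin at about (362,122), close to the predicted (308,66) and (369,124). I'll zoom in there.

Run:
```python
from h import *
c=dict(np.load('w1.npz'))
save(c,'w1c.png',(250,10,400,160,5.3))
K=c['mtx'];d=c['range_z'];v,u=np.mgrid[:400,:640];a=(u-K[0,2])/K[0,0];b=(v-K[1,2])/K[1,1];th=np.hypot(a,b)+1e-12;k=np.tan(th)/th
P=np.stack([a*k*d,-b*k*d,-d],-1)@c['extrinsics'][:3,:3].T+c['extrinsics'][:3,3]
z=P[...,2];m=np.zeros(z.shape,bool);m[90:150,330:400]=1
for lo,hi in((.165,.205),(.16,.175),(.175,.2)):
    q=P[m&(z>lo)&(z<hi)];r=cv2.minAreaRect(q[:,:2].astype(np.float32)*1000);print(lo,len(q),r)
m[:]=0;m[10:110,250:350]=1
q=P[m&(z>.105)&(z<.13)];cc=cv2.minEnclosingCircle(q[:,:2].astype(np.float32)*1000);print('cup',len(q),cc,np.median(q[:,2]))
print(P[118:128:2,354:372:2].round(3)[...,2]); print(P[80:120,302,2].max())
```

```text
0.165 581 ((612.3209228515625, 251.77651977539062), (20.288787841796875, 38.901885986328125), 25.974824905395508)
0.16 32 ((593.8997192382812, 248.6443328857422), (43.181331634521484, 33.726776123046875), 1.6238082647323608)
0.175 558 ((612.3251953125, 251.7809295654297), (20.118127822875977, 38.92793273925781), 25.657920837402344)
cup 262 ((536.77392578125, 218.35086059570312), 66.0704345703125) 0.10748515438235823
[[0.135 0.135 0.136 0.134 0.179 0.18  0.182 0.184 0.184]
 [0.135 0.134 0.134 0.18  0.183 0.186 0.183 0.183 0.184]
 [0.134 0.134 0.179 0.181 0.183 0.183 0.183 0.183 0.183]
 [0.134 0.18  0.181 0.182 0.184 0.183 0.185 0.183 0.182]
 [0.181 0.182 0.182 0.183 0.185 0.183 0.184 0.18  0.013]]
0.163965630532093
```

View pics/w1c.png

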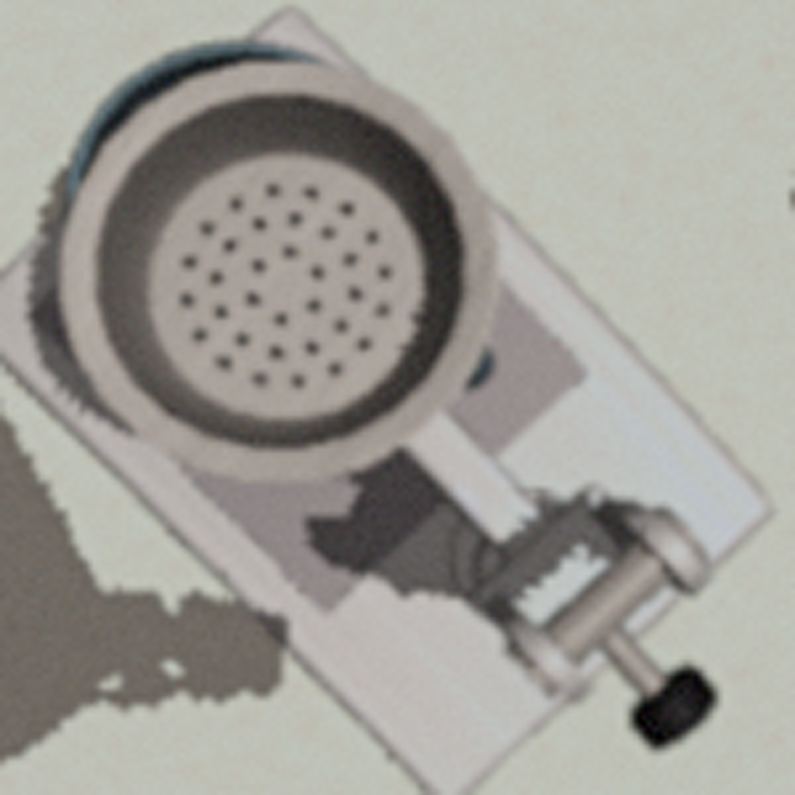

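Crop: cup rim centre at full-image (302.5,60.6), and the pin between the cheeks with its middle at about (364,124). Cheek tops are at z ≈ 0.184, so the pin axis is at about 0.174. The rim must be at about 0.164, so I'll recompute with that.

Run:
```python
from h import *
t=dict(np.load('top0.npz'));c=dict(np.load('w1.npz'))
cw=ray(c,(302.5,60.6),.164,True)[0];ct=ray(t,(230.2,213.7),.164)[0]
d=.085*np.array([np.cos(np.radians(26)),np.sin(np.radians(26)),0])
print('cup',cw,ct,'-> pivot',cw+d,ct+d,'pin direct',ray(c,(364.2,123.8),.176,True), 'floor',ray(c,(250+287/5.3,10+287/5.3),.136,True))
goto((.618,-.20,.24),0)
```

```text
cup [0.53665319 0.2146607  0.164     ] [0.53625638 0.20705479 0.164     ] -> pivot [0.61305068 0.25192225 0.164     ] [0.61265388 0.24431634 0.164     ] pin direct [[0.61332696 0.25219515 0.176     ]] floor [[0.53710282 0.21490395 0.136     ]]
from [0.6556 0.1951 0.3477] yawy 72.45 tilt z [-2.e-03  3.e-04 -1.e+00] shift [ -83.6 -388.   107.7] roll 1.264 j [ 0.14  0.25  1.44  0.    1.45 -1.12] F [ 0.06  0.21 -0.3 ] T [-0.01 -0.02  0.02] g 0.996 0.0 t 1.7
```

Request:
move_arm(
  moves=[
    [-84,-388,108,1.264,85],
    [-84,-388,108,1.264,85],
    [-84,-388,108,1.264,85],
    [-84,-388,108,1.264,85],
    [-84,-388,108,1.264,85],
    [-84,-388,108,1.264,85],
    [-84,-388,108,1.264,85],
    [-84,-388,108,1.264,85],
    [-84,-388,108,1.264,85],
    [-84,-388,108,1.264,85],
    [-84,-388,108,1.264,85],
    [-84,-388,108,1.264,85],
  ],
)

```text
time: 2.7
position: [0.6184, -0.1995, 0.2399]
tcp_rot: [-2.219, -2.221, 0.0]
ft_force: [-0.7, 0.9, 1.1]
gripper_width: 0.997
gripper_force: 0.0
```

Request:
move_arm(
  moves=[
    [0,0,0,0,85],
    [0,0,0,0,85],
  ],
)

```text
time: 2.87
position: [0.6197, -0.1975, 0.2416]
tcp_rot: [2.215, 2.227, 0.001]
ft_force: [-0.5, 0.2, 0.1]
gripper_width: 0.991
gripper_force: 0.0
```

Run:
```python
from h import *
goto((.618,-.188,.24),0)
w=cam('wrist');save(w,'w2.png',(200,80,440,260,3.3));np.savez('w2.npz',**w);print(w['extrinsics'].round(3))
print(pix(w,[(.618,-.188,.117),(.609,-.4,.083)]))
```

```text
from [ 0.6197 -0.1975  0.2416] yawy 0.31 tilt z [ 1.1e-03 -1.0e-04 -1.0e+00] shift [ 9.6 -1.6  1.6] roll 0.005 j [-0.46  0.24  1.65  0.    1.25 -0.47] F [-0.47  0.16  0.14] T [ 0.   -0.01 -0.01] g 0.991 0.0 t 2.87
[[ 1.    -0.004 -0.003  0.619]
 [ 0.005  0.948  0.318 -0.117]
 [ 0.002 -0.318  0.948  0.366]
 [ 0.     0.     0.     1.   ]]
[[315.86393607 184.78218527]
 [308.3728656  342.23819438]]
```

View pics/w2.png

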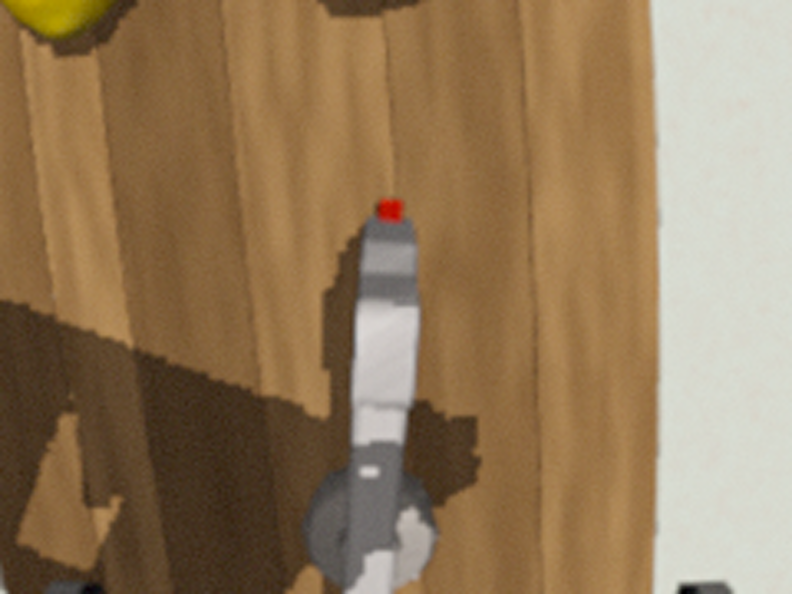

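The crop shows the lug top as the bright plate with corners at about (360,300), (418,300), (352,405) and (408,405), with the red latch at (390,210).

Run:
```python
from h import *
w=dict(np.load('w2.npz'))
c=np.array([(359,300),(419,300),(352,405),(408,405)])/3.3+[200,80]
p=ray(w,c,.117,True);print(p.round(4),p.mean(0));a=(p[0]+p[1]-p[2]-p[3])[:2];print(np.degrees(np.arctan2(a[1],a[0])))
b=ray(w,np.array([(369,580),(378,445)])/3.3+[200,80],.081,True);a=b[1]-b[0];print(b,np.degrees(np.arctan2(a[1],a[0])))
b=ray(w,np.array([(390,210)])/3.3+[200,80],.03,True);print(b)
m=p.mean(0);a=m-[.609,-.390,0];print(np.degrees(np.arctan2(a[1],a[0])))
goto((m[0],m[1],.103),-2)
```

```text
[[ 0.6121 -0.1761  0.117 ]
 [ 0.6271 -0.1761  0.117 ]
 [ 0.6102 -0.2039  0.117 ]
 [ 0.6247 -0.2038  0.117 ]] [ 0.61853134 -0.18997213  0.117     ]
85.50030427282265
[[ 0.61387174 -0.2751007   0.081     ]
 [ 0.61668561 -0.22904641  0.081     ]] 86.50363489898965
[[ 0.6201304  -0.16602466  0.03      ]]
87.27191581322259
from [ 0.6198 -0.1976  0.2417] yawy 0.31 tilt z [ 1.3e-03 -3.0e-04 -1.0e+00] shift [  7.6  -1.4 138.7] roll 0.04 j [-0.46  0.24  1.65  0.    1.25 -0.47] F [-0.67  0.24  0.  ] T [0.02 0.02 0.03] g 0.996 0.0 t 2.92
```

Request:
move_arm(
  moves=[
    [7.6,-1.4,40,0.06,85],
    [7.6,-1.4,75,0.06,85],
    [7.6,-1.4,105,0.06,85],
    [7.6,-1.4,125,0.06,60],
    [7.6,-1.4,138,0.06,45],
    [7.6,-1.4,138,0.06,35],
    [7.6,-1.4,138,0.06,20],
    [7.6,-1.4,138,0.06,0],
    [7.6,-1.4,138,0.06,0],
    [7.6,-1.4,138,0.06,0],
    [7.6,-1.4,138,0.06,0],
  ],
  squeeze=110,
)

```text
time: 3.83
position: [0.6193, -0.1924, 0.1057]
tcp_rot: [2.282, 2.154, 0.003]
ft_force: [-0.9, 1.7, 6.5]
gripper_width: 0.168
gripper_force: 108.2
```

Run:
```python
from h import *
goto((.613,.252,.30),-64.1)
```

```text
from [ 0.6193 -0.1924  0.1057] yawy -3.32 tilt z [ 0.0042 -0.0014 -1.    ] shift [ 443.1  -31.2 -195. ] roll 1.061 j [-0.46  0.37  1.75  0.    1.02 -0.4 ] F [-0.87  1.68  6.54] T [0.35 0.05 0.06] g 0.168 108.2 t 3.83
```

Request:
move_arm(
  moves=[
    [0,0,-5,0,0],
    [0,0,-15,0,0],
    [0,0,-30,0,0],
    [0,0,-60,0,0],
    [0,0,-100,0,0],
    [0,0,-135,0,0],
    [0,0,-170,0,0],
    [0,0,-195,0,0],
    [0,0,-195,0,0],
    [0,0,-195,0,0],
  ],
)

```text
time: 4.67
position: [0.6179, -0.1922, 0.2988]
tcp_rot: [2.284, 2.154, 0.002]
ft_force: [-0.8, 0.6, -5.5]
gripper_width: 0.168
gripper_force: 107.9
```

Run:
```python
from h import *
goto((.613,.252,.30),-64.1)
w=cam('wrist');save(w,'w3.png');np.savez('w3.npz',**w)
s=cam('scene');np.savez('s3.npz',**s)
P=cloud(s);z=P[...,2];m=(z>.2)&(abs(P[...,0]-.61)<.05)&(P[...,1]<-.22)&(P[...,1]>-.45)
q=P[m]
for y in np.arange(-.43,-.22,.015):
    k=abs(q[:,1]-y)<.0075
    if k.sum()>2: print(y.round(3),k.sum(),q[k,0].mean().round(4),q[k,2].max().round(4),np.median(q[k,2]).round(4))
```

```text
from [ 0.6179 -0.1922  0.2988] yawy -3.34 tilt z [ 2.3e-03 -9.0e-04 -1.0e+00] shift [443.1 -30.8  -1.6] roll 1.061 j [-0.46  0.19  1.6   0.    1.35 -0.4 ] F [-0.84  0.56 -5.46] T [ 0.27 -0.03  0.01] g 0.168 107.9 t 4.67
-0.415 12 0.6027 0.2699 0.2611
-0.4 31 0.5997 0.2727 0.2678
-0.385 32 0.6008 0.2753 0.2667
-0.37 31 0.6019 0.2754 0.2671
-0.355 30 0.6025 0.2737 0.2675
-0.34 32 0.6028 0.2754 0.268
-0.325 27 0.6055 0.2746 0.2666
-0.31 26 0.6054 0.2752 0.2683
-0.295 72 0.6052 0.2744 0.2391
-0.28 76 0.601 0.2747 0.244
-0.265 89 0.6116 0.5529 0.2704
-0.25 230 0.6008 0.568 0.5264
-0.235 305 0.5887 0.5743 0.5164
```

View pics/w3.png

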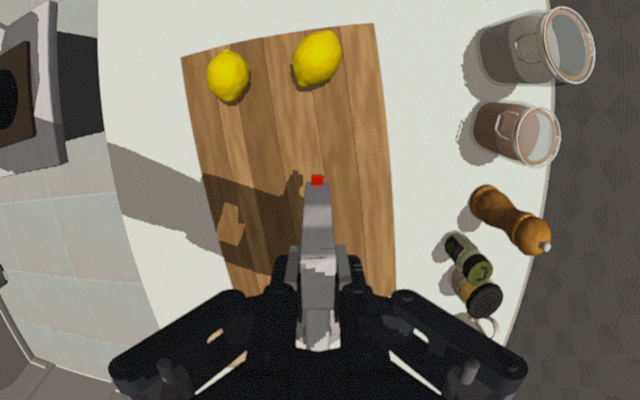

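The lever hangs level: its bar top stays at 0.2745 along its length, and the TCP is about 2.5 mm above the lug point. The picture shows the hook gripped squarely with the red latch at (317,180). I'll carry it over the press.

Request:
move_arm(
  moves=[
    [35,0,-1,0.1,0],
    [75,0,-1,0.2,0],
    [115,-5,-1,0.3,0],
    [155,-10,-1,0.42,0],
    [195,-12,-1,0.54,0],
    [235,-15,-1,0.66,0],
    [275,-18,-1,0.78,0],
    [315,-20,-1,0.9,0],
    [355,-24,-1,1.0,0],
    [395,-28,-1,1.06,0],
    [425,-32,-1,1.06,0],
    [441,-33,-1,1.061,0],
  ],
)

```text
time: 5.77
position: [0.6082, 0.2539, 0.294]
tcp_rot: [-3.059, -0.708, 0.01]
ft_force: [0.1, -0.1, -4.6]
gripper_width: 0.17
gripper_force: 107.9
```

Request:
move_arm(
  moves=[
    [0,0,0,0,0],
    [0,0,0,0,0],
    [0,0,0,0,0],
  ],
)

```text
time: 6.02
position: [0.6098, 0.2493, 0.2958]
tcp_rot: [3.061, 0.703, -0.007]
ft_force: [0.8, 0.0, -3.9]
gripper_width: 0.167
gripper_force: 107.9
```

Run:
```python
from h import *
goto((.6108,.2509,.295),-64.1)
w=cam('wrist');save(w,'w4.png',(230,130,400,330,3));np.savez('w4.npz',**w)
s=cam('scene');np.savez('s4.npz',**s);save(s,'s4.png',(200,110,320,230,5))
cv2.imwrite('pics/both.png',np.hstack([cv2.imread('pics/w4.png')[:600,:400],cv2.imread('pics/s4.png')[:600,:]])[:, :800]) if 0 else None
print(pix(w,[(.613,.252,.174),(.613,.252,.248)]))
```

```text
from [0.6098 0.2493 0.2958] yawy -64.12 tilt z [-0.0039 -0.0019 -1.    ] shift [ 1.6 -1.   0.8] roll -0.0 j [ 0.23  0.22  1.57 -0.    1.35  1.35] F [ 0.81  0.04 -3.88] T [ 0.12 -0.15 -0.  ] g 0.167 107.9 t 6.02
[[314.77397795 192.1803067 ]
 [313.89269566 228.79416674]]
```

View pics/w4.png

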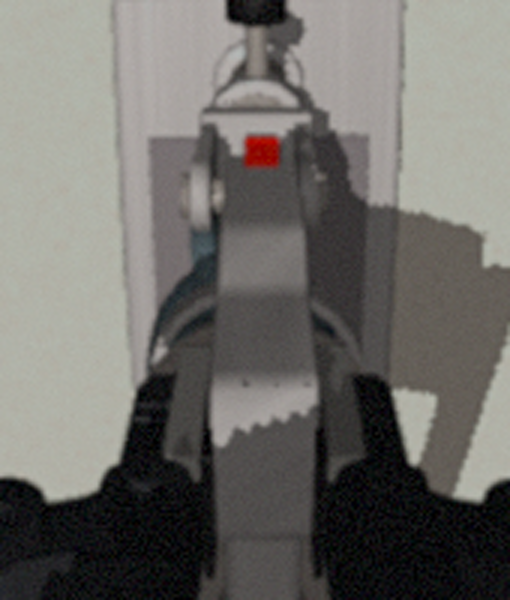

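The crop shows the hook centred at column 262 and the clevis and base at about 257.5, so the lever needs about 1.4 mm to image-left (tool −y). The plate's top front edge is at row 225 and the lug's top front edge at row 382. I'll check x from these edges.

Run:
```python
from h import *
w=dict(np.load('w4.npz'));t=np.radians(25.9);X=np.array([np.cos(t),np.sin(t)]);Y=np.array([-X[1],X[0]])
def rel(p): p=p[0][:2]-[.613,.252];return (p@X*1000).round(1),(p@Y*1000).round(1)
ax=.2958-.0525
for n,uv,z in(('bolt L',(200,193),.174),('cheekfront L?',(205,128),.184),('lug front edge',(262,382),ax+.064),('plate front edge',(262,226),ax+.028),('plate/lug',(262,291),ax+.028),('knob',(257,10),.13)):
    print(n,rel(ray(w,np.array(uv)/3+[230,130],z,True)))
print('tcp',rel(np.array([[.6098,.2493]])))
g=w['color'][150:275,313:322].mean((1,2)).round(0);print(dict(zip(range(150,275),g.astype(int))))
```

```text
bolt L (np.float64(-1.8), np.float64(15.1))
cheekfront L? (np.float64(19.2), np.float64(12.7))
lug front edge (np.float64(13.7), np.float64(-2.1))
plate front edge (np.float64(23.5), np.float64(-2.1))
plate/lug (np.float64(11.5), np.float64(-2.1))
knob (np.float64(43.9), np.float64(-0.7))
tcp (np.float64(-4.1), np.float64(-1.0))
{150: np.int64(99), 151: np.int64(100), 152: np.int64(98), 153: np.int64(98), 154: np.int64(99), 155: np.int64(92), 156: np.int64(105), 157: np.int64(147), 158: np.int64(167), 159: np.int64(171), 160: np.int64(168), 161: np.int64(154), 162: np.int64(139), 163: np.int64(134), 164: np.int64(127), 165: np.int64(106), 166: np.int64(85), 167: np.int64(107), 168: np.int64(145), 169: np.int64(160), 170: np.int64(164), 171: np.int64(164), 172: np.int64(166), 173: np.int64(163), 174: np.int64(129), 175: np.int64(93), 176: np.int64(69), 177: np.int64(61), 178: np.int64(53), 179: np.int64(52), 180: np.int64(50), 181: np.int64(53), 182: np.int64(48), 183: np.int64(52), 184: np.int64(56), 185: np.int64(70), 186: np.int64(75), 187: np.int64(75), 188: np.int64(75), 189: np.
[... 960 characters left out ...]
 239: np.int64(77), 240: np.int64(78), 241: np.int64(78), 242: np.int64(76), 243: np.int64(78), 244: np.int64(79), 245: np.int64(80), 246: np.int64(79), 247: np.int64(79), 248: np.int64(81), 249: np.int64(80), 250: np.int64(80), 251: np.int64(81), 252: np.int64(82), 253: np.int64(84), 254: np.int64(91), 255: np.int64(99), 256: np.int64(107), 257: np.int64(115), 258: np.int64(123), 259: np.int64(134), 260: np.int64(141), 261: np.int64(146), 262: np.int64(148), 263: np.int64(150), 264: np.int64(153), 265: np.int64(156), 266: np.int64(158), 267: np.int64(158), 268: np.int64(157), 269: np.int64(153), 270: np.int64(142), 271: np.int64(118), 272: np.int64(91), 273: np.int64(82), 274: np.int64(80)}
```

View pics/s4.png

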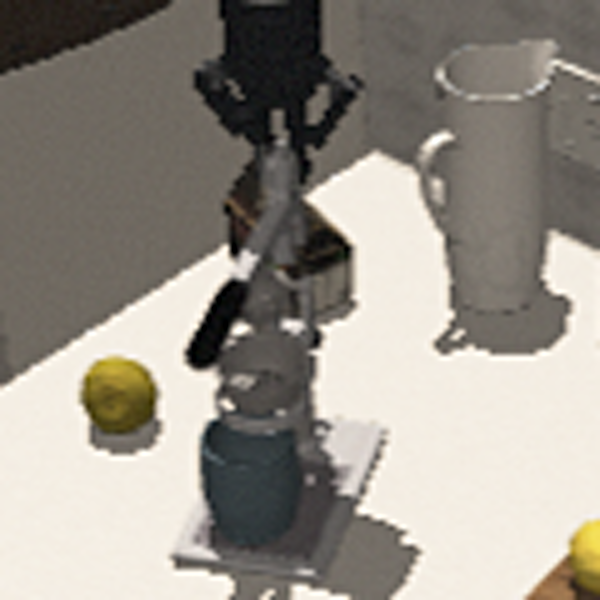

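The scene view shows the lever over the press with the dome above the cup. Shifting x by +1.2 and y by −1.4, then going down to the mouth's entry.

Request:
move_arm(
  moves=[
    [1.2,-1.4,0,0,0],
    [1.2,-1.4,8,0,0],
    [1.2,-1.4,16,0,0],
    [1.2,-1.4,23,0,0],
    [1.2,-1.4,28,0,0],
    [1.2,-1.4,32,0,0],
    [1.2,-1.4,32,0,0],
    [1.2,-1.4,32,0,0],
  ],
)

```text
time: 6.78
position: [0.6107, 0.2519, 0.2663]
tcp_rot: [3.062, 0.704, -0.001]
ft_force: [-0.5, 0.4, -3.8]
gripper_width: 0.167
gripper_force: 107.9
```

Run:
```python
from h import *
goto((.6108,.2509,.2265),-64.1)
w=cam('wrist');save(w,'w5.png',(240,120,390,270,5));np.savez('w5.npz',**w)
```

```text
from [0.6107 0.2519 0.2663] yawy -64.11 tilt z [-7.e-04 -2.e-04 -1.e+00] shift [-0.3  0.9 39.8] roll -0.0 j [ 0.24  0.24  1.6  -0.    1.3   1.36] F [-0.53  0.41 -3.81] T [ 0.07 -0.19  0.  ] g 0.167 107.9 t 6.78
```

View pics/w5.png

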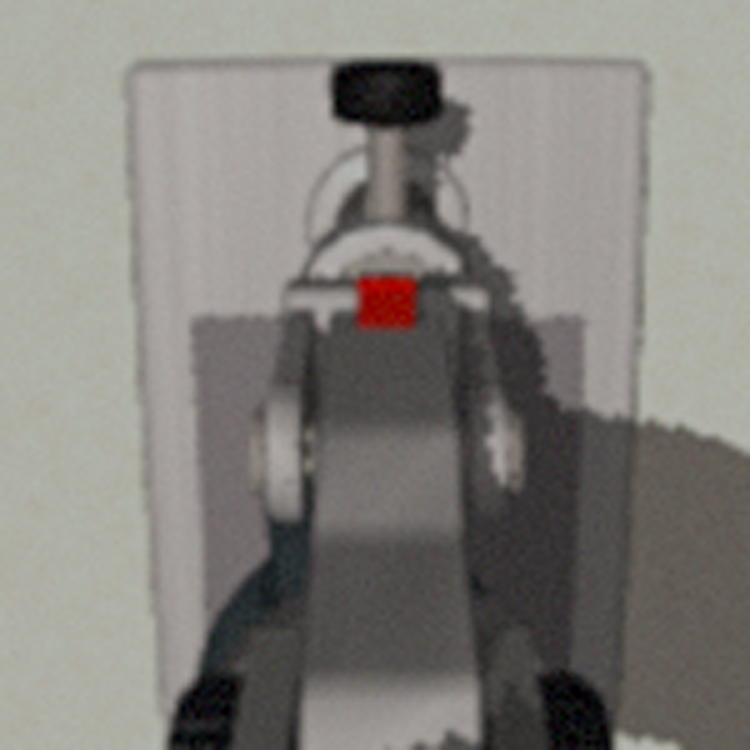

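It is centred across the pin: latch, knob and clevis all sit at about column 388. Continuing down slowly.

Request:
move_arm(
  moves=[
    [0,0,3,0,0],
    [0,0,6,0,0],
    [0,0,8,0,0],
    [0,0,10,0,0],
    [0,0,12,0,0],
    [0,0,12,0,0],
  ],
)

```text
time: 7.33
position: [0.6106, 0.2518, 0.254]
tcp_rot: [3.062, 0.704, -0.002]
ft_force: [0.6, -0.7, -3.5]
gripper_width: 0.168
gripper_force: 107.9
```

Request:
move_arm(
  moves=[
    [0,0,2,0,0],
    [0,0,4,0,0],
    [0,0,6,0,0],
    [0,0,6,0,0],
  ],
)

```text
time: 7.67
position: [0.6111, 0.252, 0.2485]
tcp_rot: [-3.062, -0.704, -0.001]
ft_force: [0.7, -0.6, -4.0]
gripper_width: 0.169
gripper_force: 108.1
```

Request:
move_arm(
  moves=[
    [0,0,1.5,0,0],
    [0,0,3,0,0],
    [0,0,4.5,0,0],
    [0,0,6,0,0],
    [0,0,6,0,0],
  ],
)

```text
time: 8.08
position: [0.6112, 0.252, 0.2431]
tcp_rot: [3.062, 0.704, 0.002]
ft_force: [0.2, 0.2, 0.2]
gripper_width: 0.17
gripper_force: 108.5
```

Request:
move_arm(
  moves=[
    [0,0,1,0,0],
    [0,0,2,0,0],
    [0,0,3,0,0],
    [0,0,3,0,0],
  ],
)

```text
time: 8.42
position: [0.6111, 0.252, 0.2391]
tcp_rot: [-3.062, -0.703, -0.002]
ft_force: [1.7, 1.6, -2.5]
gripper_width: 0.17
gripper_force: 108.4
```

Request:
move_arm(
  moves=[
    [0,0,1,0,0],
    [0,0,2,0,0],
    [0,0,2,0,0],
  ],
)

```text
time: 8.67
position: [0.611, 0.2521, 0.2367]
tcp_rot: [-3.061, -0.703, -0.001]
ft_force: [3.8, 2.0, -6.2]
gripper_width: 0.167
gripper_force: 108.0
```

Request:
move_arm(
  moves=[
    [0,0,1,0,0],
    [0,0,2,0,0],
    [0,0,3,0,0],
    [0,0,3,0,0],
  ],
)

```text
time: 9.0
position: [0.6094, 0.2514, 0.2333]
tcp_rot: [3.061, 0.704, -0.009]
ft_force: [-1.6, 0.4, -4.4]
gripper_width: 0.167
gripper_force: 107.7
```

Request:
move_arm(
  moves=[
    [0,0,0.7,0,0],
    [0,0,1.4,0,0],
    [0,0,2,0,0],
    [0,0,2,0,0],
  ],
)

```text
time: 9.33
position: [0.6105, 0.2518, 0.2324]
tcp_rot: [3.062, 0.704, -0.002]
ft_force: [-0.4, -0.6, -4.6]
gripper_width: 0.17
gripper_force: 107.7
```

Request:
move_arm(
  moves=[
    [0,0,0.5,0,0],
    [0,0,1,0,0],
    [0,0,1,0,0],
  ],
)

```text
time: 9.58
position: [0.6108, 0.2519, 0.2316]
tcp_rot: [3.062, 0.704, -0.001]
ft_force: [-0.1, -1.0, -4.5]
gripper_width: 0.167
gripper_force: 107.7
```

Request:
move_arm(
  moves=[
    [0,0,0.5,0,0],
    [0,0,1,0,0],
    [0,0,1,0,0],
  ],
)

```text
time: 9.83
position: [0.6109, 0.2519, 0.2309]
tcp_rot: [3.062, 0.704, 0.0]
ft_force: [0.6, 0.7, -4.6]
gripper_width: 0.172
gripper_force: 108.3
```

Request:
move_arm(
  moves=[
    [0,0,0.4,0,0],
    [0,0,0.8,0,0],
    [0,0,0.8,0,0],
  ],
)

```text
time: 10.08
position: [0.6111, 0.2519, 0.2308]
tcp_rot: [3.062, 0.704, 0.001]
ft_force: [-1.0, -0.7, -0.4]
gripper_width: 0.171
gripper_force: 108.5
```

Request:
move_arm(
  moves=[
    [0,0,0.3,0,0],
    [0,0,0.5,0,0],
    [0,0,0.5,0,0],
  ],
)

```text
time: 10.33
position: [0.6112, 0.252, 0.2307]
tcp_rot: [3.062, 0.704, 0.002]
ft_force: [-1.9, -0.8, 2.0]
gripper_width: 0.168
gripper_force: 109.0
```

Request:
move_arm(
  moves=[
    [0,0,0.2,0,0],
    [0,0,0.4,0,0],
    [0,0,0.4,0,0],
  ],
)

```text
time: 10.58
position: [0.6113, 0.252, 0.2306]
tcp_rot: [-3.062, -0.704, -0.003]
ft_force: [-2.4, -0.7, 4.9]
gripper_width: 0.172
gripper_force: 109.4
```

Request:
move_arm(
  moves=[
    [0,0,0.3,0,0],
    [0,0,0.6,0,0],
    [0,0,0.7,0,0],
    [0,0,0.7,0,0],
    [0,0,0.7,0,0],
  ],
)

```text
time: 11.0
position: [0.6113, 0.2521, 0.2306]
tcp_rot: [3.062, 0.704, 0.003]
ft_force: [-2.4, -1.7, 6.8]
gripper_width: 0.169
gripper_force: 109.7
```

Run:
```python
from h import *
goto((.6108,.2509,.2265),-64.1)
w=cam('wrist');save(w,'w6.png',(240,120,390,270,4));np.savez('w6.npz',**w)
```

```text
from [0.6113 0.2521 0.2306] yawy -64.1 tilt z [ 2.e-03  3.e-04 -1.e+00] shift [-1.   0.8  4.1] roll -0.0 j [ 0.24  0.27  1.63 -0.    1.24  1.36] F [-2.44 -1.73  6.79] T [-0.12  0.39 -0.02] g 0.169 109.7 t 11.0
```

View pics/w6.png

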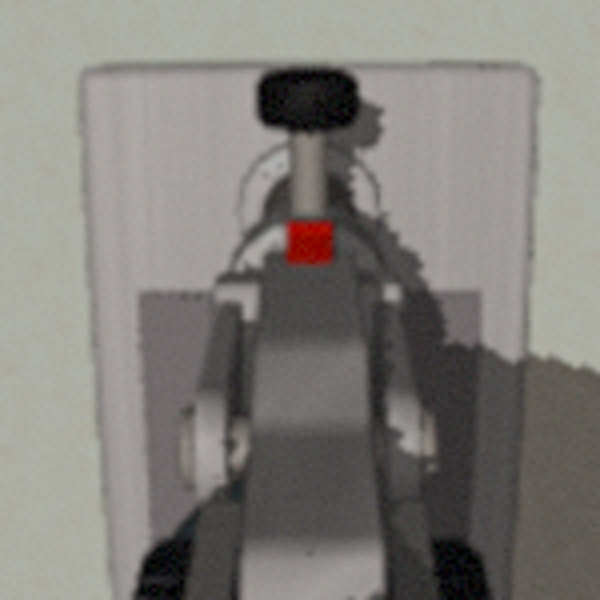

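The latch is red and below the plate, and the force history fits: latch contact at 0.244, snap at about 0.2335, and bearing at 0.2307, so the pin is at about 0.178. A little more push to be clearly above 8 N.

Request:
move_arm(
  moves=[
    [0,0,0.3,0,0],
    [0,0,0.6,0,0],
    [0,0,0.6,0,0],
    [0,0,0.6,0,0],
  ],
)

```text
time: 11.38
position: [0.6114, 0.2521, 0.2306]
tcp_rot: [3.062, 0.704, 0.003]
ft_force: [-3.5, -1.3, 8.3]
gripper_width: 0.171
gripper_force: 109.9
```

Request:
move_arm(
  moves=[
    [0,0,0.4,0,0],
    [0,0,0.4,0,0],
    [0,0,0.4,0,0],
    [0,0,-1.5,0,0],
    [0,0,-2.5,0,0],
    [0,0,-2.5,0,10],
    [0,0,-2.5,0,20],
    [0,0,-2.5,0,35],
    [0,0,-2.5,0,50],
    [0,0,-2.5,0,50],
    [0,0,-2.5,0,50],
  ],
)

```text
time: 12.3
position: [0.6107, 0.2519, 0.2297]
tcp_rot: [3.062, 0.704, -0.001]
ft_force: [0.2, -0.0, 0.1]
gripper_width: 0.585
gripper_force: 0.0
```

Request:
move_arm(
  moves=[
    [0,0,-10,0,50],
    [0,0,-40,0,50],
    [0,0,-80,0,50],
    [0,0,-80,0,30],
    [0,0,-80,0,10],
    [0,0,-80,0,0],
    [0,0,-80,0,0],
    [0,0,-80,0,0],
  ],
)

```text
time: 12.97
position: [0.6102, 0.2517, 0.3084]
tcp_rot: [3.062, 0.704, -0.005]
ft_force: [0.9, -0.0, 0.4]
gripper_width: 0.0
gripper_force: 0.0
```

Run:
```python
from h import *
s=cam('scene');P=cloud(s);np.savez('s7.npz',**s)
t=np.radians(25.9);X=np.array([np.cos(t),np.sin(t)]);Y=np.array([-X[1],X[0]])
q=P.reshape(-1,3);col=s['color'].reshape(-1,3);r=(q[:,:2]-[.613,.252]);a=r@X;b=r@Y
h=.180*X; print('handle pt',.613-h[0],.252-h[1])
for x in np.arange(-.235,-.05,.01):
    k=(abs(a-x)<.005)&(abs(b)<.03)&(q[:,2]>.14)&(q[:,2]<.26)
    if k.sum()>2: print(x.round(3),k.sum(),'z',q[k,2].max().round(4),np.median(q[k,2]).round(4),'y',np.median(b[k]).round(4),'col',np.median(col[k],0))
goto((.613-h[0],.252-h[1],.30),-64.1)
```

```text
handle pt 0.45107959978806755 0.1733756780938136
-0.225 3 z 0.1866 0.1798 y -0.0053 col [11. 13. 14.]
-0.215 22 z 0.1895 0.1808 y -0.0067 col [13. 13. 13.]
-0.205 15 z 0.1937 0.1863 y -0.0074 col [10. 13. 10.]
-0.195 9 z 0.1905 0.1847 y -0.0092 col [17. 17. 15.]
-0.185 14 z 0.1917 0.1874 y -0.0103 col [13.  14.  14.5]
-0.175 14 z 0.1947 0.1897 y -0.0063 col [10.5 11.5  7. ]
-0.165 12 z 0.1945 0.1898 y -0.0089 col [12. 12. 13.]
-0.155 12 z 0.1964 0.1895 y -0.0103 col [22.5 22.  26.5]
-0.145 10 z 0.1951 0.1894 y -0.0093 col [26.  27.  26.5]
-0.135 13 z 0.1954 0.1919 y -0.0074 col [27. 27. 27.]
-0.125 19 z 0.1981 0.1913 y -0.0108 col [83. 80. 77.]
-0.115 27 z 0.1982 0.1553 y -0.0125 col [79. 76. 71.]
-0.105 31 z 0.2 0.1678 y -0.011 col [83. 78. 76.]
-0.095 26 z 0.2009 0.1651 y -0.012 col [89.  83.5 79.5]
-0.085 27 z 0.2004 0.1714 y -0.013 col [75. 72. 69.]
-0.075 28 z 0.2054 0.1753 y -0.0107 col [81.  76.5 73.5]
-0.065 18 z 0.2036 0.1677 y -0.01 col [78.5 75.  73.5]
-0.055 24 z 0.2023 0.1627 y -0.0123 col [85.  80.  77.5]
from [0.6103 0.2518 0.3084] yawy -64.11 tilt z [-3.e-03 -8.e-04 -1.e+00] shift [-177.4    1.     8.9] roll -0.0 j [ 0.24  0.22  1.55 -0.    1.37  1.36] F [ 0.   -0.12 -0.93] T [-0.03  0.   -0.03] g -0.001 0.0 t 13.02
```

The lever has sunk: its slope is about 0.1 rad, which matches the dome resting on the floor, and the handle top is at about 0.191. I'll go over the handle and press with closed fingers.

Request:
move_arm(
  moves=[
    [-40,1,0,0,0],
    [-80,1,0,0,0],
    [-120,1,0,0,0],
    [-160,1,10,0,0],
    [-177,1,40,0,0],
    [-177,1,70,0,0],
    [-177,1,85,0,0],
    [-177,1,90,0,0],
    [-177,1,90,0,0],
    [-177,1,90,0,0],
  ],
)

```text
time: 13.85
position: [0.4525, 0.1738, 0.2207]
tcp_rot: [-3.062, -0.704, -0.0]
ft_force: [0.1, 0.3, -0.2]
gripper_width: -0.002
gripper_force: 0.0
```

Request:
move_arm(
  moves=[
    [0,0,1.5,0,0],
    [0,0,3,0,0],
    [0,0,4,0,0],
    [0,0,4,0,0],
  ],
)

```text
time: 14.18
position: [0.4523, 0.1738, 0.2166]
tcp_rot: [3.062, 0.704, 0.001]
ft_force: [-0.0, -0.8, 0.3]
gripper_width: 0.003
gripper_force: 0.0
```

Request:
move_arm(
  moves=[
    [0,0,1,0,0],
    [0,0,2,0,0],
    [0,0,2,0,0],
  ],
)

```text
time: 14.43
position: [0.452, 0.1737, 0.214]
tcp_rot: [-3.062, -0.704, 0.0]
ft_force: [1.1, 0.5, 0.4]
gripper_width: -0.001
gripper_force: 0.0
```

Request:
move_arm(
  moves=[
    [0,0,1,0,0],
    [0,0,2,0,0],
    [0,0,2,0,0],
  ],
)

```text
time: 14.68
position: [0.4519, 0.1737, 0.212]
tcp_rot: [-3.062, -0.704, 0.001]
ft_force: [-0.1, -0.8, -0.5]
gripper_width: -0.0
gripper_force: 0.0
```

Request:
move_arm(
  moves=[
    [0,0,0.7,0,0],
    [0,0,1.4,0,0],
    [0,0,1.4,0,0],
  ],
)

```text
time: 14.93
position: [0.4521, 0.1737, 0.2108]
tcp_rot: [-3.062, -0.704, -0.0]
ft_force: [0.7, 0.0, -0.4]
gripper_width: 0.001
gripper_force: 0.1
```

Request:
move_arm(
  moves=[
    [0,0,0.7,0,0],
    [0,0,1.2,0,0],
    [0,0,1.2,0,0],
  ],
)

```text
time: 15.18
position: [0.4522, 0.1737, 0.2102]
tcp_rot: [3.061, 0.704, 0.0]
ft_force: [-0.8, -0.3, 3.9]
gripper_width: -0.003
gripper_force: 1.8
```

Request:
move_arm(
  moves=[
    [0,0,0.4,0,0],
    [0,0,0.8,0,0],
    [0,0,0.8,0,0],
  ],
)

```text
time: 15.43
position: [0.4517, 0.1735, 0.2091]
tcp_rot: [3.061, 0.704, -0.002]
ft_force: [-3.1, -2.1, 5.1]
gripper_width: -0.0
gripper_force: 2.8
```

Request:
move_arm(
  moves=[
    [0,0,0.3,0,0],
    [0,0,0.6,0,0],
    [0,0,0.6,0,0],
  ],
)

```text
time: 15.68
position: [0.4514, 0.1734, 0.2085]
tcp_rot: [3.061, 0.704, -0.004]
ft_force: [-4.4, -2.6, 4.9]
gripper_width: -0.001
gripper_force: 3.2
```

Request:
move_arm(
  moves=[
    [0,0,0.5,0,0],
    [0,0,1,0,0],
    [0,0,1,0,0],
  ],
)

```text
time: 15.93
position: [0.4514, 0.1734, 0.2077]
tcp_rot: [3.061, 0.704, -0.004]
ft_force: [-4.5, -2.2, 6.6]
gripper_width: -0.001
gripper_force: 3.8
```

Request:
move_arm(
  moves=[
    [0,0,0.5,0,0],
    [0,0,1,0,0],
    [0,0,1,0,0],
  ],
)

```text
time: 16.18
position: [0.4514, 0.1733, 0.2075]
tcp_rot: [3.06, 0.704, -0.005]
ft_force: [-5.9, -2.8, 9.2]
gripper_width: 0.002
gripper_force: 5.4
```

Request:
move_arm(
  moves=[
    [-0.2,0,0.4,0,0],
    [-0.4,0,0.8,0,0],
    [-0.4,0,0.8,0,0],
    [-0.4,0,0.8,0,0],
  ],
)

```text
time: 16.52
position: [0.4514, 0.1731, 0.2073]
tcp_rot: [3.06, 0.704, -0.003]
ft_force: [-6.3, -3.5, 11.0]
gripper_width: 0.0
gripper_force: 6.3
```

Run:
```python
from h import *
goto((.45,.173,.2),-64.1)
w=cam('wrist');save(w,'w8.png',(180,60,460,270,2.8));np.savez('w8.npz',**w)
```

```text
from [0.4514 0.1731 0.2073] yawy -64.08 tilt z [-0.0015 -0.0017 -1.    ] shift [-1.3 -0.5  7.3] roll 0.0 j [ 0.16 -0.1   2.08 -0.    1.17  1.28] F [-6.27 -3.5  11.04] T [-0.52  1.11  0.01] g 0.0 6.3 t 16.52
```

View pics/w8.png

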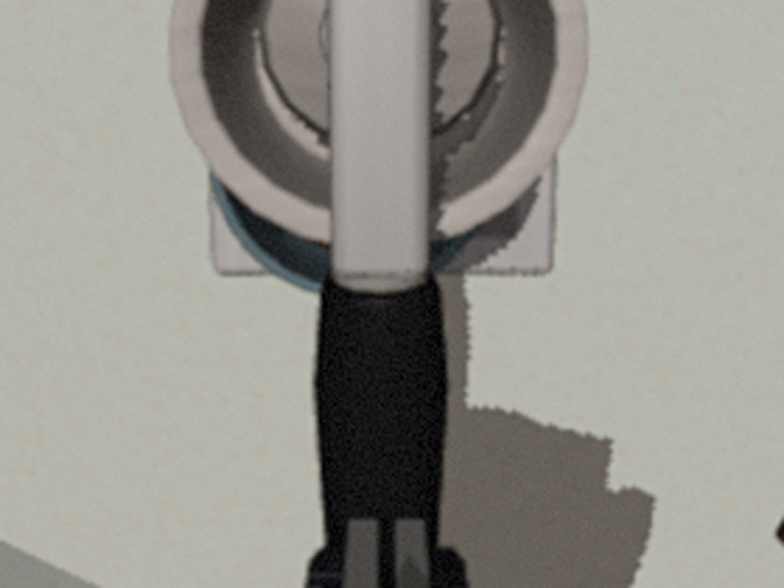

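The dome sits centred in the cup and the fingers bear on the middle of the handle. A touch more push, hold, then lift off.

Request:
move_arm(
  moves=[
    [0,0,0.4,0,0],
    [0,0,0.8,0,0],
    [0,0,0.8,0,0],
    [0,0,0.8,0,0],
    [0,0,0.8,0,0],
    [0,0,0.8,0,0],
  ],
)

```text
time: 17.07
position: [0.4514, 0.173, 0.2071]
tcp_rot: [3.06, 0.704, -0.003]
ft_force: [-7.1, -4.0, 14.1]
gripper_width: 0.003
gripper_force: 7.6
```

Request:
move_arm(
  moves=[
    [0,0,-1,0,0],
    [0,0,-3,0,0],
    [0,0,-5,0,0],
    [0,0,-8,0,0],
    [0,0,-20,0,0],
    [0,0,-50,0,0],
    [0,0,-90,0,0],
    [0,0,-120,0,0],
    [0,0,-120,0,0],
    [0,0,-120,0,0],
    [0,0,-120,0,0],
  ],
)

```text
time: 17.98
position: [0.4513, 0.1735, 0.324]
tcp_rot: [-3.062, -0.704, 0.002]
ft_force: [0.1, 0.2, -0.5]
gripper_width: -0.001
gripper_force: 0.0
```

Run:
```python
from h import *
goto((.45,.173,.2),-64.1)
w=cam('wrist');np.savez('w9.npz',**w);s=cam('scene')
K=w['mtx'];d=w['range_z'];v,u=np.mgrid[:400,:640];a=(u-K[0,2])/K[0,0];b=(v-K[1,2])/K[1,1];th=np.hypot(a,b)+1e-12;k=np.tan(th)/th
P=(np.stack([a*k*d,-b*k*d,-d],-1)@w['extrinsics'][:3,:3].T+w['extrinsics'][:3,3]).reshape(-1,3)
t=np.radians(25.9);X=np.array([np.cos(t),np.sin(t)]);Y=np.array([-X[1],X[0]]);r=P[:,:2]-[.613,.252]
A=r@X;B=r@Y
for x in np.arange(-.2,.05,.01):
    k=(abs(A-x)<.004)&(abs(B)<.012)&(P[:,2]>.18)&(P[:,2]<.26)
    if k.sum()>3: print(x.round(3),k.sum(),'z',np.median(P[k,2]).round(4),'y',np.median(B[k]).round(4))
```

```text
from [0.4513 0.1735 0.324 ] yawy -64.11 tilt z [-1.e-03 -1.e-04 -1.e+00] shift [-1.30e+00 -1.00e-01  1.24e+02] roll -0.0 j [ 0.16 -0.2   1.94  0.    1.4   1.28] F [ 0.12  0.23 -0.53] T [ 0.01 -0.01 -0.04] g -0.001 0.0 t 17.98
-0.2 198 z 0.188 y -0.0007
-0.19 203 z 0.1884 y -0.0007
-0.18 206 z 0.1893 y -0.0007
-0.17 226 z 0.1907 y 0.0001
-0.16 239 z 0.1919 y 0.0001
-0.15 256 z 0.193 y 0.0001
-0.14 255 z 0.1933 y -0.0008
-0.13 251 z 0.1926 y -0.0008
-0.12 195 z 0.1949 y 0.0
-0.11 190 z 0.196 y 0.0
-0.1 192 z 0.1968 y -0.0
-0.09 196 z 0.198 y -0.0
-0.08 209 z 0.1988 y -0.0001
-0.07 195 z 0.1999 y -0.0001
-0.06 196 z 0.2007 y -0.0009
-0.05 200 z 0.2017 y -0.0005
-0.04 196 z 0.2027 y -0.0001
-0.03 202 z 0.2036 y -0.0001
-0.02 150 z 0.206 y -0.0005
```

The lever is at rest: the bar top extrapolates to a hook axis at 0.178, the dome is down, and the lever is centred across the pin. Handing in.

```bash
python3 -c "
from cell import ctrl
print(ctrl.finish_job())"
```

```text
the job is handed in; nothing more can be done
None
```

The job is handed in, with no verdict returned: the hook was pushed onto the pin with about 13 N, the forces fitted the latch snapping shut, the handle was pressed with about 14 N, and the lever was left resting in the cup.

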